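# Park the empty object clamp open

### The arm

A 6-joint arm with a two-finger parallel gripper is mounted at the origin on the work surface. World frame = base frame: x ahead of the robot, y to its left, z up, the work surface at z = 0. Lengths are in m, angles in degrees, forces in N, time in s.
With the tool pointing down it reaches from about 0.375 to 0.9 m from the base axis. Payload 3.1 kg.
Tool frame: the origin (TCP) lies at the very end of the fingers, on their centre line; the grasp point (between the pads) lies 19 mm behind it (bot.hold_point_z is the z of the grasp point in the tool frame, in m); z points along the fingers, y is the line along which they close (so a half turn about z gives the same grasp; the last joint's range is limited). The gripper opens to 87 mm and grips with 3 to 60 N. Pads are 19 mm wide; open, the fingers measure 117 mm over their backs; the gripper's body (75 mm by 190 mm) begins 51 mm behind the grasp point.
Start: joints at [-79.612, 30.224, 82.088, -0, 67.689, -10.227], TCP at [0.22, -0.585, 0.223] pointing down, gripper open.
Joint ranges: [-176.69, 176.69], [-43.24, 126.21], [12.49, 139.97], [-82, 262], [0, 151.66], [-163.58, 163.58]. Speed limits (degrees/s): [159.86, 159.86, 180, 180, 180, 180].

### API

Orientations are given as a 3x3 rotation matrix whose columns are the frame's x, y, z axes.
In Python, from rig import bot, capture, camera_model gives the robot as it stands.
- The arm moves only by the tool apply_moves, never from a script. Its argument "plan" is text: rows parted by semicolons, each of 6 numbers parted by spaces: the shift along the tool's x, y, z in units of 0.05 m (1.0 is 0.05 m), then the turn, a rotation vector about the tool's x, y, z in units of 360 degrees (1.0 is 360 degrees). In form: dx dy dz ax ay az; .... A call has 1 to 10 rows; each row shifts and turns the commanded pose from where the row before left it, along the tool's axes as they then stand; what a row does not reach is not made up. A row lasts 1/12 s, in which the tool goes at most 41.7 mm and 7.16 degrees, less where a joint would pass 70% of its speed; a pose out of reach is approached as far as the arm can. A call with a number of a shift or a turn outside -1 to 1 is refused whole. A call with a gripper value outside its range is refused whole. "gripper" is the gripper command: -1 is shut, 1 is fully open, values between are in proportion, set as the call begins (left out, the last holds). The fingers move at their own pace and stop on an object; the grip force is fixed at half the most. Time passes only in rows, so rows that do not move let the fingers close. It gives the time, the measured TCP pose, the force, the opening and the grip force at its end, in the units of the state.
- bot.read_state(): the state, without advancing time (a new reading comes with each control period).
- capture(name): name is "side" or "top" or "wrist"; returns the picture (384x512x3 uint8, red, green, blue); there is no depth.
- camera_model(name): a dict with "vertical_fov" (degrees; the focal length in pixels is half the picture's height over the tangent of half this angle, whatever the lens; pixels are square), "cx", "cy" (the principal point, pixels), "dist" ([k1, k2, p1, p2, k3] as OpenCV has them; the pictures are not rectified), "position" and "rotation" of the camera in the world; the wrist camera has in their place "hand_eye" (4x4, takes a point from camera to tool coordinates, whose origin is the TCP and whose axes are the flange's). Camera axes: x right, y down, z forward; pixel columns grow to the right and rows downward; lengths in m; the calibration is good to about 2 mm. A picture is of the moment at which its call begins: read the wrist's pose just before it. camera_model takes no time and is no camera call.
- bot.hand_in(): hands the job in; it is judged then, once.
The state is a dict: "time_s": time; "joint_positions": joint angles; "qvel": joint speeds; "tau": joint torques, N m; "position": TCP position; "tcp_rot": TCP orientation; "force": force on the tool from outside, world axes, zero at the start; "moment": the same for the moment, N m; "opening": opening from 0.0 (shut) to 1.0 (fully open); "grasp_force": force on a finger pad.
Only numpy, scipy, OpenCV 4.12 (cv2) and the standard library are available. Lean on these libraries where they do the work, as an engineer would, in place of code of your own. Each camera call takes 0.05 s, during which the arm holds its last target. There are 200 camera calls.

### The job

Two sprung object clamps stand on the conservation bench: one is gripping an inlaid wooden panel, the other is empty. Draw the empty clamp's black knob back along its lane against the spring, move it across behind the tooth and let it settle in the side notch, so that the jaw stays open by itself for the next object. Leave the loaded clamp gripping its panel: do not draw its jaw back.

Things in the scene. Friction and masses are not known exactly. Their poses are not given: they have to be found in the camera images.
- empty_clamp: The empty clamp, screwed down. Plywood base 260 x 130 x 14 mm; origin at the centre of its underside, +x along its length (roughly away from the robot, within 0.45 rad), z up. At its -x end a fixed stop and a sprung jaw, felt-faced, 62 mm high, nearly touching. Flat aluminium gate plate with a J-shaped slot at x 10 to 120, y -52 to 52 mm, top 42 mm up. May be the left or right clamp.
- empty_knob_grip (a point): On the axis of the empty clamp's knob, 78 mm up: upright black cylinder 28 mm across, 54 to 100 mm up, on a 12 mm stem through the slot. Drawn along clamp +x it opens the jaw; it slides level. Clamp frame: starts at x 30, y -30 to -10 mm (lane, full width). Spring to -x: 4 N, rising 0.08 N/mm; it snaps back if let go in the lane. Sideways it slides freely with light friction.
- loaded_knob_grip (a point): The same point on the loaded clamp's knob, same size and spring; it starts at x 46, y -30 to -10 mm in its own clamp's frame and its x must stay so. Between the two clamps stands a jar 60 mm high; beyond them a bottle 125 mm high and a dish.
- loaded_clamp: The other clamp, same build, frame and slot, screwed down, but an inlaid dark wooden panel (104 mm wide, 22 thick, top 134 mm up) stands gripped between its stop and jaw. SLOT of both clamps (stem centre, clamp frame, mm): lane y -30 to -10, notch y 10 to 30, tooth between. Cross only at x 80 to 100 (best 90); let go in the notch at y 20, it runs back to x 64 and stays.

How it is judged:
By the outcome, as a careful person would: the job done as asked, in the order asked, and still so for the second after the job is handed in, with the robot touching nothing.
It also fails if it takes over 35 s, if anything falls off the work surface, if the arm or the gripper's body presses on something with over 40 N, if the wrist force passes 120 N, or if a joint passes its speed limit or range.

## Working session

There is one attempt and no reset: what is moved stays moved. The work goes in short steps, Python scripts to look and compute and a tool call to move; the robot and the scene stay as the last step left them, time stands still between calls to the robot, and variables do not carry over. Pictures are saved under pics/ and viewed, at most 10 in all, crops included, and the job is handed in when it is done.

Besides the shell and the picture viewer there is one more tool, called after "Call:" as name(argument=value, ...), one argument or row to a line, values as JSON. apply_moves: Moves the arm, as the interface text tells. Its arguments: {"type":"object","properties":{"plan":{"type":"string"},"gripper":{"type":"number"}},"required":["plan"]}

```bash
mkdir -p pics; python3 - <<'E'
from rig import bot,capture,camera_model
import cv2,numpy as np
s=bot.read_state();print(s['time_s'],s['position'],s['tcp_rot'],s['opening'],bot.hold_point_z)
for n in['top','side']:
    cv2.imwrite(f'pics/{n}0.png',cv2.resize(capture(n)[:,:,::-1],None,fx=1.5,fy=1.5));print(n,camera_model(n))
print(camera_model('wrist'))
E
```

```text
0.0 [ 0.21995803 -0.58423428  0.22156352] [[ 9.35958513e-01  3.52110092e-01 -3.80195227e-04]
 [ 3.52110061e-01 -9.35956090e-01  2.16862324e-03]
 [ 4.07748090e-04 -2.16361195e-03 -9.99997576e-01]] 0.9984896409062507 -0.0187
top {'vertical_fov': 42.85975178144536, 'cx': 253.3337380772243, 'cy': 188.95152282305716, 'dist': array([-0.10734562,  0.        ,  0.        ,  0.        ,  0.        ]), 'position': array([0.44530323, 0.0041231 , 0.97324597]), 'rotation': array([[ 8.60231390e-04, -9.92886259e-01,  1.19063582e-01],
       [-9.99924919e-01,  6.01335842e-04,  1.22390480e-02],
       [-1.22235798e-02, -1.19065171e-01, -9.92811195e-01]])}
side {'vertical_fov': 51.05067337256681, 'cx': 253.00513919833858, 'cy': 191.26097169444276, 'dist': array([0.018958, 0.      , 0.      , 0.      , 0.      ]), 'position': array([0.35875336, 0.54882008, 0.41094217]), 'rotation': array([[-0.94958771, -0.13891233,  0.28104544],
       [-0.31265435,  0.48548352, -0.81642698],
       [-0.02303116, -0.86313911, -0.50444073]])}
{'vertical_fov': 69.56748671042833, 'cx': 252.8201356838143, 'cy': 189.50496930305044, 'dist': array([-0.04116754,  0.        ,  0.        ,  0.        ,  0.        ]), 'hand_eye': array([[ 6.61317430e-05, -9.60457225e-01, -2.78427576e-01,
         7.61495635e-02],
       [ 9.99999986e-01,  2.12073879e-05,  1.64362144e-04,
        -6.41564991e-04],
       [-1.51958087e-04, -2.78427583e-01,  9.60457213e-01,
        -1.63010888e-01],
       [ 0.00000000e+00,  0.00000000e+00,  0.00000000e+00,
         1.00000000e+00]])}
```

View pics/top0.png

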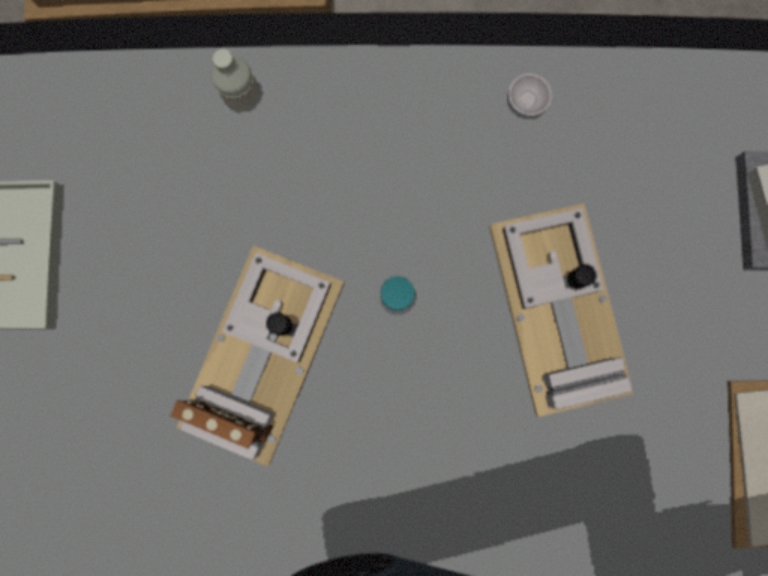

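View pics/side0.png

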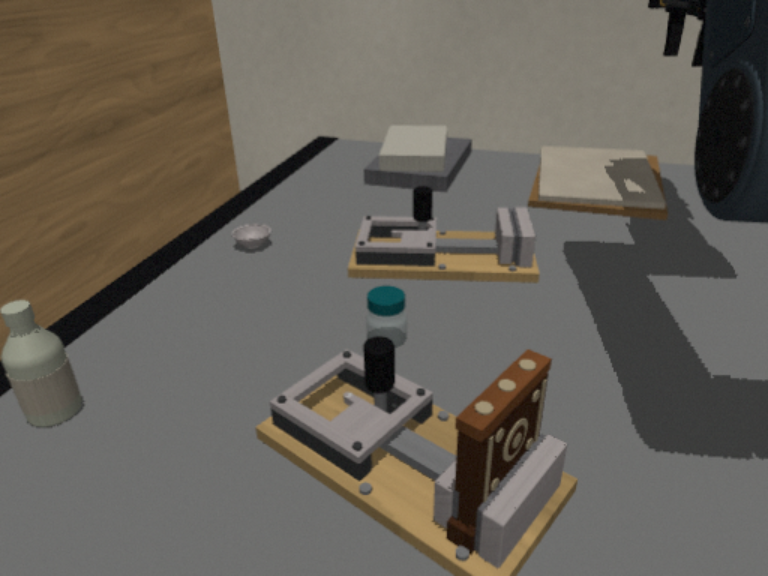

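The right clamp is the empty one: its base corners are at about (491,224), (584,204), (632,392) and (540,415), and its knob at (582,275) in the 1.5x picture. The left clamp holds the panel.

```bash
cat > h.py <<'E'
from rig import bot,capture,camera_model
import cv2,numpy as np
from scipy.optimize import least_squares
def cam(n,s=None):
    m=camera_model(n);f=192/np.tan(np.radians(m['vertical_fov']/2))
    K=np.array([[f,0,m['cx']],[0,f,m['cy']],[0,0,1]])
    if n=='wrist':
        T=np.eye(4);T[:3,:3]=s['tcp_rot'];T[:3,3]=s['position'];T=T@m['hand_eye'];R,p=T[:3,:3],T[:3,3]
    else:R,p=m['rotation'],m['position']
    return K,np.array(m['dist']),R,p
def proj(c,P):
    K,d,R,p=c;P=np.atleast_2d(P).astype(float)
    return cv2.projectPoints(P,cv2.Rodrigues(R.T)[0],-R.T@p,K,d)[0][:,0]
def plane(c,px,z):
    K,d,R,p=c;u=cv2.undistortPoints(np.array([[px]],float),K,d)[0,0]
    r=R@np.array([u[0],u[1],1]);return p+r*(z-p[2])/r[2]
E
python3 - <<'E'
from h import *
c=cam('top')
px=(np.array([[491,224],[584,204],[632,392],[540,415]])+.5)/1.5-.5
for q in px: print(plane(c,q,.014))
B=np.array([[.13,.065,.014],[.13,-.065,.014],[-.13,-.065,.014],[-.13,.065,.014]])
def W(v,P):
    a=v[2];return np.c_[P[:,:2]@np.array([[np.cos(a),np.sin(a)],[-np.sin(a),np.cos(a)]])+v[:2],P[:,2]]
r=least_squares(lambda v:(proj(c,W(v,B))-px).ravel(),[.5,-.2,.2]);print(r.x,r.fun)
np.save('clamp.npy',r.x)
v=r.x
im=cv2.imread('pics/top0.png');im=cv2.resize(im,None,fx=2,fy=2)
def draw(im,c,P,k,col):
    for q in proj(c,P): cv2.circle(im,tuple(int(round(t)) for t in (q+.5)*k-.5),2,col,-1)
t=np.linspace(0,6.28,16)
for n,k in(('top',3),('side',3)):
    im=cv2.resize(cv2.imread(f'pics/{n}0.png'),None,fx=2,fy=2);cc=cam(n)
    draw(im,cc,W(v,B),k,(0,0,255))
    G=np.array([[x,y,.042] for x in(.01,.12) for y in(-.052,.052)]);draw(im,cc,W(v,G),k,(0,255,0))
    K=np.array([[.03+.014*np.cos(a),-.02+.014*np.sin(a),z] for a in t for z in(.1,.054)]);draw(im,cc,W(v,K),k,(255,255,0))
    o=(proj(cc,np.array([[v[0],v[1],.04]]))[0]*k).astype(int)
    crop=im[max(0,o[1]-280):o[1]+280,max(0,o[0]-200):o[0]+200] 
    cv2.imwrite(f'pics/c_{n}.png',crop)
a,b=[cv2.imread(f'pics/c_{n}.png') for n in('top','side')];h=min(len(a),len(b));cv2.imwrite('pics/c.png',np.hstack([a[:h],b[:h]]))
E
```

```text
[ 0.64028206 -0.13145719  0.014     ]
[ 0.66792697 -0.25755886  0.014     ]
[ 0.41740949 -0.31355948  0.014     ]
[ 0.38870895 -0.19136279  0.014     ]
[ 0.52865505 -0.22352818  0.2262033 ] [-0.21907978 -0.2376889   0.03875303 -0.96729524  1.24207439  0.42992796
 -1.02078624  0.6909027 ]
```

View pics/c.png

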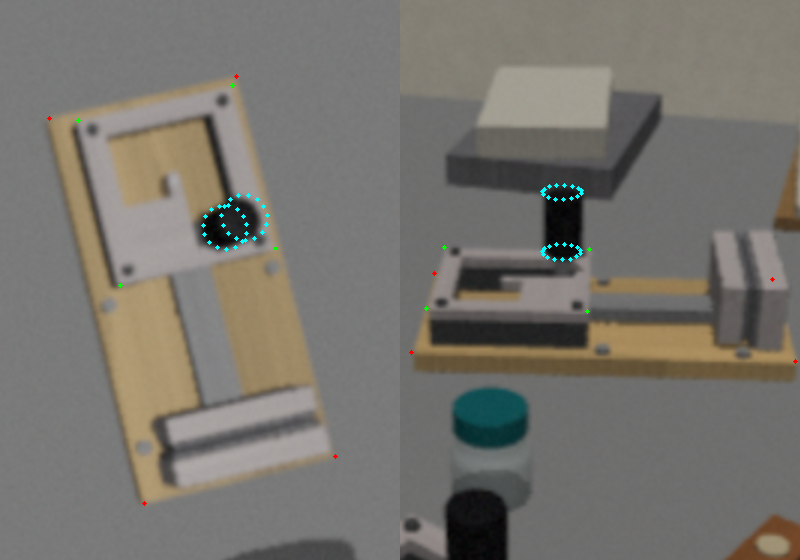

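The overlay fits both views to about 3 mm, and the knob sits about mid-lane. I'll go above it with the fingers closing across the lane.

Call:
apply_moves(
  plan="0.55 -0.26 0 0 0 0;0.55 -0.26 0 0 0 0;0.55 -0.26 0 0 0 0;0.55 -0.26 0 0 0 0;0.55 -0.26 0 0 0 0;0.55 -0.26 0 0 0 0;0.55 -0.26 0 0 0 0;0.55 -0.26 0 0 0 0;0.55 -0.26 0 0 0 0;0.55 -0.26 0 0 0 0",
  gripper=1,
)

```text
time_s: 0.93
position: [0.4323, -0.365, 0.2222]
tcp_rot: [[0.936, 0.352, -0.001], [0.352, -0.936, 0.001], [-0.0, -0.001, -1.0]]
force: [1.0, 0.8, -0.0]
opening: 1.002
grasp_force: 0.0
```

Call:
apply_moves(
  plan="0.55 -0.26 0 0 0 0;0.55 -0.26 0 0 0 0;0.55 -0.26 0 0 0 0;0.55 -0.26 0 0 0 0;0.55 -0.26 0 0 0 0;0.55 -0.26 0 0 0 0;0 0 0.5 0 0 0.0106;0 0 0.5 0 0 0.0106;0 0 0 0 0 0;0 0 0 0 0 0",
)

```text
time_s: 1.77
position: [0.5575, -0.2344, 0.1711]
tcp_rot: [[0.974, 0.227, -0.004], [0.227, -0.974, 0.003], [-0.003, -0.003, -1.0]]
force: [-0.5, -0.5, 0.2]
opening: 0.998
grasp_force: 0.0
```

```bash
python3 - <<'E'
from h import *
s=bot.read_state();im=capture('wrist');c=cam('wrist',s);v=np.load('clamp.npy')
print(s['time_s'],s['position'],np.degrees(np.arctan2(s['tcp_rot'][1,0],s['tcp_rot'][0,0])),s['tcp_rot'][2])
a=v[2];R=np.array([[np.cos(a),-np.sin(a)],[np.sin(a),np.cos(a)]])
W=lambda P:np.c_[P[:,:2]@R.T+v[:2],P[:,2]]
I=cv2.resize(im[:,:,::-1],None,fx=1.5,fy=1.5)
t=np.linspace(0,6.28,16)
def d(P,col):
    for q in proj(c,W(np.array(P))):cv2.circle(I,tuple(int(round(x)) for x in (q+.5)*1.5-.5),2,col,-1)
d([[.03+.014*np.cos(b),-.02+.014*np.sin(b),.1] for b in t],(255,255,0))
d([[x,y,.042] for x in(.01,.12) for y in(-.052,.052)],(0,255,0))
d([[x,y,.014] for x in(.13,) for y in(-.065,.065)],(0,0,255))
cv2.imwrite('pics/w1.png',I)
E
```

```text
1.7667 [ 0.55751128 -0.23443907  0.17105235] 13.09743359197192 [-0.00319913 -0.00334589 -0.99998929]
```

View pics/w1.png

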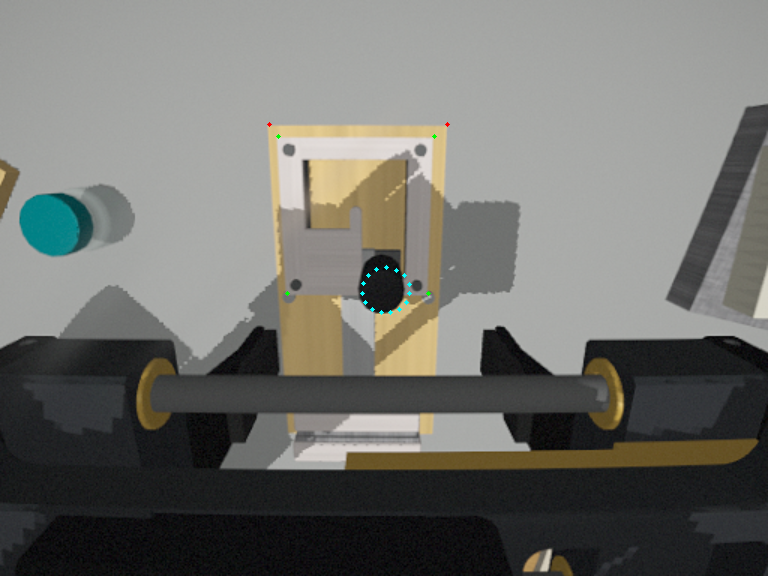

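The knob top appears centred at about (382,291) in the wrist view, about 1 mm left of the prediction and consistent with it. I'll go down and grip.

Call:
apply_moves(
  plan="0.09 0.03 0 0 0 0;0 0 0.37 0 0 0;0 0 0.37 0 0 0;0 0 0.37 0 0 0;0 0 0.37 0 0 0;0 0 0.37 0 0 0;0 0 0.37 0 0 0;0 0 0 0 0 0;0 0 0 0 0 0",
  gripper=1,
)

```text
time_s: 2.57
position: [0.5638, -0.2364, 0.0621]
tcp_rot: [[0.974, 0.224, 0.0], [0.224, -0.974, -0.0], [0.0, 0.0, -1.0]]
force: [0.6, 0.4, 0.8]
opening: 1.004
grasp_force: 0.0
```

Call:
apply_moves(
  plan="0 0 0 0 0 0;0 0 0 0 0 0;0 0 0 0 0 0;0 0 0 0 0 0;0 0 0 0 0 0;0 0 0 0 0 0;0 0 0 0 0 0;0 0 0 0 0 0;0 0 0 0 0 0;0 0 0 0 0 0",
  gripper=-1,
)

```text
time_s: 3.4
position: [0.5633, -0.2357, 0.0615]
tcp_rot: [[0.974, 0.225, -0.0], [0.225, -0.974, 0.0], [-0.0, -0.0, -1.0]]
force: [0.7, 0.1, 0.2]
opening: 0.327
grasp_force: 0.2
```

Call:
apply_moves(
  plan="0 0 0 0 0 0;0 0 0 0 0 0;0 0 0 0 0 0;0 0 0 0 0 0",
)

```text
time_s: 3.73
position: [0.5633, -0.2357, 0.0615]
tcp_rot: [[0.974, 0.225, -0.0], [0.225, -0.974, 0.0], [-0.0, -0.0, -1.0]]
force: [0.7, -0.3, -0.3]
opening: 0.309
grasp_force: 30.0
```

Call:
apply_moves(
  plan="0.1 0 0 0 0 0;0.15 0 0 0 0 0;0.15 0 0 0 0 0;0.15 0 0 0 0 0;0.15 0 0 0 0 0;0.15 0 0 0 0 0;0.15 0 0 0 0 0;0.2 0 0 0 0 0;0 0 0 0 0 0;0 0 0 0 0 0",
)

```text
time_s: 4.57
position: [0.6191, -0.2223, 0.0614]
tcp_rot: [[0.974, 0.226, -0.007], [0.226, -0.974, 0.0], [-0.007, -0.002, -1.0]]
force: [-8.2, -2.3, 5.7]
opening: 0.315
grasp_force: 30.0
```

```bash
cat > look.py <<'E'
import sys
from h import *
s=bot.read_state();v=np.load('clamp.npy');a=v[2];R=np.array([[np.cos(a),-np.sin(a)],[np.sin(a),np.cos(a)]])
print(s['time_s'],s['force'],s['grasp_force'],s['opening'],'tcp in clamp',(s['position'][:2]-v[:2])@R)
ims=[cv2.resize(capture(n)[:,:,::-1],None,fx=f,fy=f) for n,f in(('top',3),('side',2))]
o=(proj(cam('top'),[[v[0],v[1],.04]])[0]*3).astype(int);p=(proj(cam('side'),[[v[0],v[1],.04]])[0]*2).astype(int)
A=ims[0][o[1]-250:o[1]+250,o[0]-200:o[0]+200];B=ims[1][max(0,p[1]-250):max(0,p[1]-250)+500,p[0]-200:p[0]+200]
cv2.imwrite(sys.argv[1],np.hstack([A,B]))
E
python3 look.py pics/l1.png
```

```text
4.5667 [-8.22478124 -2.29756872  5.74470658] 30.002036578953266 0.3146264124260908 tcp in clamp [ 0.08842684 -0.01913695]
```

View pics/l1.png

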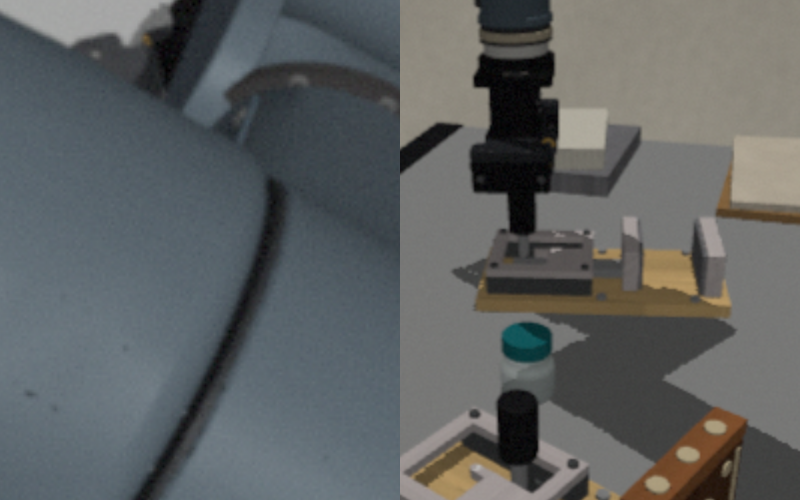

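The jaw is open and the 8.5 N pull matches the spring law at about x 88. Now across.

Call:
apply_moves(
  plan="0.03 -0.06 0 0 0 0;0 -0.12 0 0 0 0;0 -0.12 0 0 0 0;0 -0.12 0 0 0 0;0 -0.12 0 0 0 0;0 -0.12 0 0 0 0;0 -0.12 0 0 0 0;0 0 0 0 0 0;0 0 0 0 0 0",
)

```text
time_s: 5.42
position: [0.6108, -0.1833, 0.0614]
tcp_rot: [[0.974, 0.226, -0.009], [0.226, -0.974, 0.001], [-0.008, -0.003, -1.0]]
force: [-8.1, -0.9, 5.6]
opening: 0.313
grasp_force: 30.0
```

```bash
python3 look.py pics/l2.png
```

```text
5.4167 [-8.1305002  -0.87501163  5.59319349] 30.00667671673 0.31330434610370866 tcp in clamp [0.08908185 0.02076324]
```

Call:
apply_moves(
  plan="-0.1 0 0 0 0 0;-0.1 0 0 0 0 0;-0.1 0 0 0 0 0;-0.1 0 0 0 0 0;-0.06 0 0 0 0 0;0 0 0 0 0 0;0 0 0 0 0 0",
)

```text
time_s: 6.1
position: [0.5891, -0.1889, 0.0614]
tcp_rot: [[0.974, 0.225, -0.007], [0.225, -0.974, 0.001], [-0.006, -0.003, -1.0]]
force: [-6.5, -1.1, 4.0]
opening: 0.315
grasp_force: 30.0
```

Call:
apply_moves(
  plan="-0.04 0 0 0 0 0;0 0 0 0 0 0;0 0 0 0 0 0",
)

```text
time_s: 6.35
position: [0.5877, -0.1894, 0.0614]
tcp_rot: [[0.974, 0.225, -0.006], [0.225, -0.974, 0.001], [-0.005, -0.002, -1.0]]
force: [-4.9, -0.7, 3.0]
opening: 0.311
grasp_force: 30.0
```

Call:
apply_moves(
  plan="0 0 0 0 0 0;0 0 0 0 0 0;0 0 0 0 0 0;0 0 0 0 0 0;0 0 0 0 0 0;0 0 0 0 0 0;0 0 0 0 0 0;0 0 0 0 0 0;0 0 0 0 0 0;0 0 0 0 0 0",
  gripper=1,
)

```text
time_s: 7.18
position: [0.5902, -0.1896, 0.0616]
tcp_rot: [[0.974, 0.225, 0.0], [0.225, -0.974, 0.0], [0.0, -0.0, -1.0]]
force: [-0.8, -0.5, -0.5]
opening: 0.958
grasp_force: 0.0
```

```bash
python3 look.py pics/l3.png
```

```text
7.1833 [-0.79679054 -0.52433327 -0.47075904] 0.0 0.958224057648656 tcp in clamp [0.06757296 0.01925181]
```

View pics/l3.png

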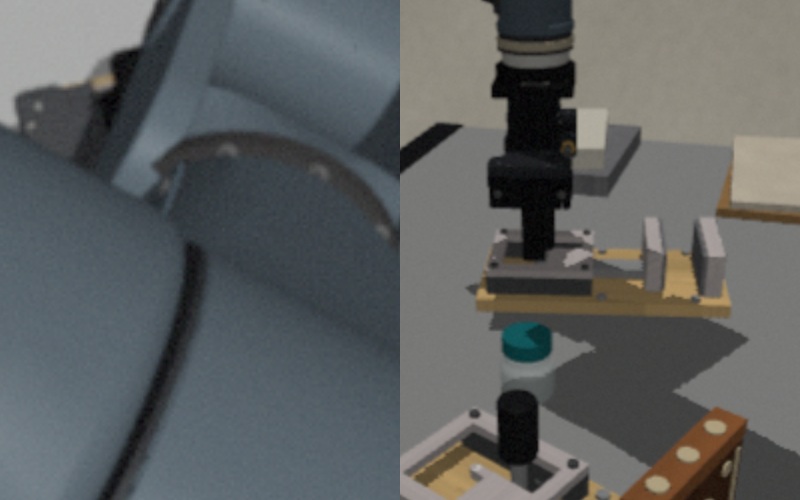

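The jaw stays open with the gripper released and the fingers clear. I'll lift away.

Call:
apply_moves(
  plan="0 0 -0.2 0 0 0;0 0 -0.4 0 0 0;0 0 -0.5 0 0 0;0 0 -0.6 0 0 0;0 0 -0.6 0 0 0;0 0 -0.6 0 0 0;0 0 -0.6 0 0 0;0 0 0 0 0 0;0 0 0 0 0 0;0 0 0 0 0 0",
  gripper=1,
)

```text
time_s: 8.12
position: [0.5896, -0.1893, 0.2367]
tcp_rot: [[0.974, 0.225, -0.0], [0.225, -0.974, 0.0], [-0.0, -0.0, -1.0]]
force: [-0.3, -0.1, -0.9]
opening: 1.002
grasp_force: 0.0
```

```bash
python3 look.py pics/l4.png
```

```text
8.1167 [-0.27147482 -0.14695429 -0.8647382 ] 0.0 1.002171886271762 tcp in clamp [0.06708949 0.01969154]
```

View pics/l4.png

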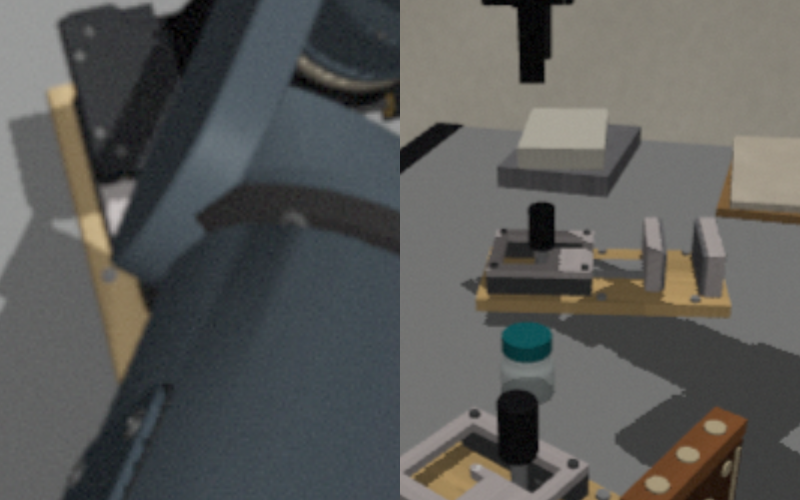

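The knob rests in the notch with the jaw open, the loaded clamp is unchanged, and the arm is clear.

```bash
python3 -c "
from rig import bot
print(bot.hand_in())"
```

```text
the job is handed in; nothing more can be done
None
```

I set the empty clamp's knob in the side notch, where its jaw stays open by itself; I did not touch the loaded clamp, and I handed the job in about 8 s into the 35 s limit.

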